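Snap a sample tube into the shaking mixer and swing the keeper over it

ROBOT

A 6-joint arm with a two-finger parallel gripper is mounted at the origin on a cart in front of the work surface, level with it; the furniture and walls round the work are solid. World frame = base frame: x ahead of the robot, y to its left, z up, the work surface at z = 0. Lengths are in m, angles in rad, forces in N, time in s.
With the tool pointing down it reaches from about 0.225 to 0.875 m from the base axis. Payload 3.4 kg.
Tool frame: the origin (TCP) lies midway between the tips of the shut fingers; the grasp point (between the pads) lies 19 mm behind it (arm.grip_point_offset is the distance from the TCP to the grasp point, in m); z points along the fingers, y is the line along which they close (so a half turn about z gives the same grasp; the last joint's range is limited). The gripper opens to 85 mm and grips with 20 to 120 N. Pads are 22 mm wide; open, the fingers measure 114 mm over their backs; the gripper's body (76 mm by 85 mm) begins 54 mm behind the grasp point. The pads swing forward as they close: fully open they stand 13 mm farther back than shut.
Start: joints at [-0.121, 0.276, 1.505, -0, 1.361, -0.121], TCP at [0.575, -0, 0.192] pointing down, gripper open.
Joint ranges: [-2.89, 2.89], [-0.75, 2.08], [0.22, 2.7], [-1.18, 4.32], [0.11, 2.71], [-2.7, 2.7]. Speed limits (rad/s): [2.57, 2.57, 3.14, 3.14, 3.14, 3.14].

INTERFACE

Orientations are given as a unit quaternion [w, x, y, z].
In Python, from station import arm gives the robot as it stands.
- The arm moves only by the tool move_arm, never from a script. Its arguments are lists of equal length, an entry for each row: "linear": the shift along the world's x, y, z in mm, a list of three; "turn": the turn, a rotation vector about the world's x, y, z in rad, a list of three. A call has 1 to 5 rows; each row shifts and turns the commanded pose from where the row before left it; what a row does not reach is not made up. A row lasts 1/12 s, in which the tool goes at most 41.7 mm and 7.16 degrees, less where a joint would pass 70% of its speed; a pose out of reach is approached as far as the arm can. A call is refused whole if a number of a shift passes 41.7 or a number of a turn 0.125, either way. A call with a gripper value outside its range is refused whole. "claw" is the opening, from 0 (shut) to 1 (fully open), set as the call begins (left out, the last holds). The fingers move at their own pace and stop on an object; the grip force is fixed at half the most. Time passes only in rows, so rows that do not move let the fingers close. It gives the time, the measured TCP pose, the force, the opening and the grip force at its end, in the units of the state.
- arm.sense(): the state, without advancing time (a new reading comes with each control period).
- arm.snapshot(name): name is "scene" or "top" or "wrist"; returns (picture, depth): 420x560x3 uint8, red, green, blue; 420x560 float32, m along the optical axis (not along the pixel's ray), 0 where there is no reading.
- arm.calibration(name): a dict with "K" (3x3 intrinsics, pixels), "rvec" (rotation vector, rad) and "tvec" (3), from world to camera coordinates, as OpenCV has them; the wrist camera has in their place "mount" (4x4, takes a point from camera to tool coordinates, whose origin is the TCP and whose axes are the flange's). Camera axes: x right, y down, z forward; pixel columns grow to the right and rows downward; lengths in m; the calibration is good to about 2 mm. A picture is of the moment at which its call begins: read the wrist's pose just before it. calibration takes no time and is no camera call.
- arm.close_job(): hands the job in; it is judged then, once.
Trained networks look in the newest picture that a camera, given by its name, has taken for a name from the list of things; names that differ only in an ending like _2 or _b are one class to them, and where a whole thing is asked for, a point or a joint stands for the part that bears it (a point fixed in the world has none). Each returns a list of dicts, best first, with "confidence" (0 to 1); they miss things now and then, are a little off and sometimes report something else, mostly with a low value. They report only what shows in the picture. A call takes as long as a camera call.
- arm.boxes_of(camera, name): "bbox" ([left, top, right, bottom] in pixels, round what is visible of it).
- arm.outline_of(camera, name): "mask" (420x560 bool, what is visible of it) and "bbox" ([left, top, right, bottom] in pixels, round what is visible of it).
- arm.pinpoint(camera, name): "centre" ([column, row] in pixels: a listed point, or the origin of a listed thing).
The state is a dict: "time": time; "joint_positions": joint angles; "qvel": joint speeds; "joint_torque": joint torques, N m; "tcp_pos": TCP position; "orientation": TCP orientation; "force": force on the tool from outside, world axes, zero at the start; "ft_torque": the same for the moment, N m; "finger_gap": finger opening in m; "finger_force": force on a finger pad.
Only numpy, scipy, OpenCV 4.12 (cv2) and the standard library are available. Lean on these libraries where they do the work, as an engineer would, in place of code of your own. Each camera call takes 0.05 s, during which the arm holds its last target. There are 200 camera calls.

TASK

Load the tube with the blue cap into the holder on top of the shaking mixer: put its round foot into the sprung black cup with the tube tilted, push the cup back so that the cap clears the end stop, and press the tube down into the spring clip until the steel fingers snap round it and it lies level against the stop. Then push the keeper bar by its red knob across the tube as far as it goes. It is glass, so never force it; leave the other tube, the two bottles and the roll of tape where they are.

Things in the scene. Friction and masses are not known exactly. Their poses are not given: they have to be found in the camera images.
- mixer: White shaking mixer, fixed, 128x112x58 mm, with an aluminium holder plate (200x88 mm, top 75 mm up). Origin under its middle, z up, x from the black foot cup (nearer the robot) to the clip and the cap stop. A seated tube lies along x, axis 105 mm up, at y 0. Lengths below are in this frame.
- tube_seat (a point): Where the middle of the seated tube goes: mixer x 0, y 0, 105 mm up; mixer axes. From x -8 to +38 nothing but the plate, 30 mm below the axis, lies under or within 25 mm beside the tube (bar open).
- cup_mouth (a point): Middle of the mouth of the foot cup, 105 mm up, x -72 while empty; moves with the cup. Pocket 20 mm wide, roof 10.5 above and floor 9.5 below the axis, end wall 7.5 mm in; the floor runs out 17 mm before the mouth. The foot enters tilted (cap up, 10 to 25 deg) and turns about its ball. Ball at x -70.5 touches, -73.5 is seated, -76.5 bottomed.
- foot_cup (a joint): How far the sprung foot cup is pushed back along -x, m: 0 empty, 0.003 with a seated tube, 0.006 bottomed. Spring 2 N at 0, 5 N at 0.003, 8 N at 0.006, then a hard stop. Only from about 0.0035 does the cap pass the cap stop; when let go the spring presses the cap against the stop.
- clip (a point): Middle of the spring clip, x +48, on the tube axis: two bent steel fingers 14 mm long (along x); mouth 22 mm wide 16 above the axis, neck 13 mm wide 7.5 above it; saddle 9 below. About 7 N pressed at the clip snaps the tube in. The cap stop beyond: upright plate, face at x +82.5, top 2.5 mm below the axis.
- finger_left (a joint): Left (+y) spring finger of the clip, rad outwards: 0 at rest, about 0.1 as the tube passes the neck, back below 0.05 once it is in.
- finger_right (a joint): Right (-y) spring finger of the clip, rad outwards, as finger_left.
- blue_tube: Amber glass tube, paper label, blue screw cap; 40 g, 165 mm long, 18 mm thick; lies in one of two places of a white rest (supports 46 mm either side of its middle, axis 45 mm above the table). Origin in its middle on the axis, x towards the cap. Round foot of radius 9, ball centre x -73.5, tip -82.5; cap 21 mm thick, x 60.5 to 82.5.
- blue_cap (a point): Middle of the outer face of the blue cap (tube x +82.5).
- keeper_bar (a joint): Keeper bar, rad: 0 is across the tube (pointing along -y), its end stop; starts open at 1.5 to 2.15, pointing about -x. Opening turns clockwise seen from above; to close, push the knob counter-clockwise. Stays where left (1 N at the knob moves it). Strip 16 wide, 3 thick, underside 116.5 mm up; pivot at mixer x -16, y +32.
- keeper_knob (a point): Middle (128 mm above the table) of the upright red knob on the bar's free end, 45 mm from the pivot; 9 mm thick, from 119.5 to 136.5 mm up. The foot cup's top is 121 mm up.
- white_tube: Like blue_tube but with a white cap, in the other place of the rest, 60 mm beside it. To be left alone.
- brown_bottle: Small brown bottle with a dark cap, 25 mm thick, 55 high; origin under it. To be left alone.
- white_bottle: Small clear-white bottle with a white cap, 25 mm thick, 55 high; origin under it. To be left alone.
- green_tape: Roll of green tape lying flat, 62 mm across, 24 high; origin under it. To be left alone.

How it is judged:
On the way:
1. the blue-capped tube lies in the holder, snapped into the clip (x of blue_tube in the frame of mixer between -0.0025 and 0.0025 m and y of blue_tube in the frame of mixer between -0.003 and 0.003 m and z of blue_tube in the frame of mixer between 0.102 and 0.108 m and x of blue_cap in the frame of mixer above 0.06 m and angle between the x axis of blue_tube and the x axis of mixer, either way round below 0.035 rad and value of joint each of finger_left, finger_right below 0.07 rad), for 0.2 s.
At the end, for the whole second after the job is handed in: The blue-capped tube lies level (2 degrees) in the holder, cap at the stop end, its middle within 2.5 mm along, 3 mm across and 3 mm in height of its seat, both clip fingers sprung back (below 0.07 rad) and the keeper bar across it (below 0.1 rad), at rest (all of step 1 and value of joint keeper_bar below 0.1 rad and linear speed of blue_tube below 0.02 m/s); the robot touches nothing.
It fails at once if the white-capped tube, a bottle or the tape is moved by over 25 mm (distance of any of white_tube, brown_bottle, white_bottle, green_tape from where it was at the start of the episode above 0.025 m).
It fails at once if the glass tube is forced: over 110 N between the blue-capped tube and the mixer (contact force between blue_tube and mixer above 110 N).
It also fails if it takes over 51 s, if anything falls off the work surface, if the arm or the gripper's body presses on something with over 40 N, if the wrist force passes 120 N, or if a joint passes its speed limit or range.

## Working session

There is one attempt and no reset: what is moved stays moved. The work goes in short steps, Python scripts to look and compute and a tool call to move; the robot and the scene stay as the last step left them, time stands still between calls to the robot, and variables do not carry over. Pictures are saved under pics/ and viewed, at most 10 in all, crops included, and the job is handed in when it is done.

Besides the shell and the picture viewer there is one more tool, called after "Call:" by a JSON object that holds its "fn" and its "kwargs", one argument or row to a line. move_arm: Moves the arm, as the interface text tells. Its arguments: {"type":"object","properties":{"linear":{"type":"array"},"turn":{"type":"array"},"claw":{"type":"number"}},"required":["linear","turn"]}

```bash
mkdir -p pics; ls; cat > h.py <<'E'
import numpy as np, cv2
from station import arm
from scipy.spatial.transform import Rotation as R
def cam(n):
    c=arm.calibration(n); K=np.array(c["K"])
    if "rvec" in c:
        M=cv2.Rodrigues(np.array(c["rvec"],float))[0]; t=np.array(c["tvec"],float).ravel()
        return K,M.T,-M.T@t     # cam->world rot, cam origin
    s=arm.sense(); q=s["orientation"]; Rt=R.from_quat([q[1],q[2],q[3],q[0]]).as_matrix()
    m=np.array(c["mount"]); return K,Rt@m[:3,:3],Rt@m[:3,3]+s["tcp_pos"]
def ray(C,px,z):   # pixel -> world point on plane z
    K,A,o=C; d=A@np.linalg.solve(K,[px[0],px[1],1]); return o+d*(z-o[2])/d[2]
def cloud(C,depth,mask):
    K,A,o=C; v,u=np.nonzero(mask&(depth>0)); d=depth[v,u]
    return (A@(np.linalg.solve(K,np.stack([u,v,np.ones(len(u))]))*d)).T+o
def save(n,im): cv2.imwrite("pics/"+n+".png",cv2.cvtColor(im,cv2.COLOR_RGB2BGR))
E
python3 - <<'E'
from h import *
np.set_printoptions(precision=4,suppress=True)
ims=[]
for n,cs in (("scene",["mixer","blue_tube","blue_cap","keeper_knob","cup_mouth","clip"]),("top",["mixer","blue_tube","blue_cap","keeper_knob","cup_mouth","clip","tube_seat","white_tube","brown_bottle","white_bottle","green_tape"])):
    im,d=arm.snapshot(n); save(n,im); C=cam(n); print(n,C[2])
    for c in cs:
        z=dict(mixer=0,blue_tube=.045,white_tube=.045,blue_cap=.045,keeper_knob=.128,cup_mouth=.105,clip=.105,tube_seat=.105).get(c,0)
        for p in arm.pinpoint(n,c)[:2]: print(c,p["confidence"],p["centre"],ray(C,p["centre"],z))
print(arm.sense())
E
```

```text
pics
scene [0.2495 0.5324 0.698 ]
mixer 0.69 [217.4, 279.8] [0.6165 0.195  0.    ]
mixer 0.4 [249.4, 217.2] [0.6707 0.0076 0.    ]
blue_tube 0.78 [251.3, 215.0] [0.6442 0.0332 0.045 ]
blue_cap 0.82 [254.2, 192.6] [ 0.6839 -0.0328  0.045 ]
keeper_knob 0.53 [239.5, 254.0] [0.5523 0.1899 0.128 ]
keeper_knob 0.27 [207.7, 248.6] [0.6091 0.2131 0.128 ]
cup_mouth 0.92 [249.5, 249.0] [0.5561 0.1554 0.105 ]
clip 0.62 [183.1, 255.4] [0.6513 0.2393 0.105 ]
top [0.4278 0.0307 1.2321]
mixer 0.56 [225.1, 211.0] [0.6157 0.1982 0.    ]
mixer 0.38 [377.3, 294.8] [ 0.4206 -0.1642  0.    ]
blue_tube 0.3 [224.8, 157.8] [0.7356 0.1964 0.045 ]
keeper_knob 0.73 [221.1, 231.3] [0.5521 0.1882 0.128 ]
cup_mouth 0.66 [233.7, 231.7] [0.5541 0.1638 0.105 ]
clip 0.59 [202.8, 185.0] [0.6577 0.2352 0.105 ]
tube_seat 0.65 [214.9, 202.9] [0.6176 0.207  0.105 ]
white_tube 0.54 [303.5, 218.9] [0.592  0.0103 0.045 ]
white_bottle 0.45 [226.7, 157.7] [0.7475 0.198  0.    ]
green_tape 0.6 [373.9, 295.8] [ 0.4182 -0.1562  0.    ]
{'time': 0.95, 'joint_positions': array([-0.121 ,  0.2759,  1.5049, -0.    ,  1.3607, -0.121 ]), 'qvel': array([ 0.0009,  0.0006, -0.0006,  0.    , -0.0008, -0.0013]), 'joint_torque': array([  0.    , -41.665 , -24.6101,  -0.0002,   0.0002,   0.    ]), 'tcp_pos': array([ 0.575 , -0.    ,  0.1918]), 'orientation': array([0.    , 0.7071, 0.7071, 0.    ]), 'force': array([-0.2751, -0.9088, -0.025 ]), 'ft_torque': array([ 0.0381, -0.0297,  0.0794]), 'finger_force': 0.0, 'finger_gap': 0.08526765609480312}
```

```bash
python3 - <<'E'
import cv2,numpy as np
t=cv2.imread("pics/top.png"); s=cv2.imread("pics/scene.png")
a=cv2.resize(t[120:320,170:420],(500,400),interpolation=cv2.INTER_CUBIC)
cv2.imwrite("pics/topc.png",cv2.resize(t[120:320,160:400],(720,600),interpolation=cv2.INTER_CUBIC))
cv2.imwrite("pics/scenec.png",cv2.resize(s[150:350,120:385],(795,600),interpolation=cv2.INTER_CUBIC))
E
```

```text
(no output)
```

View pics/topc.png

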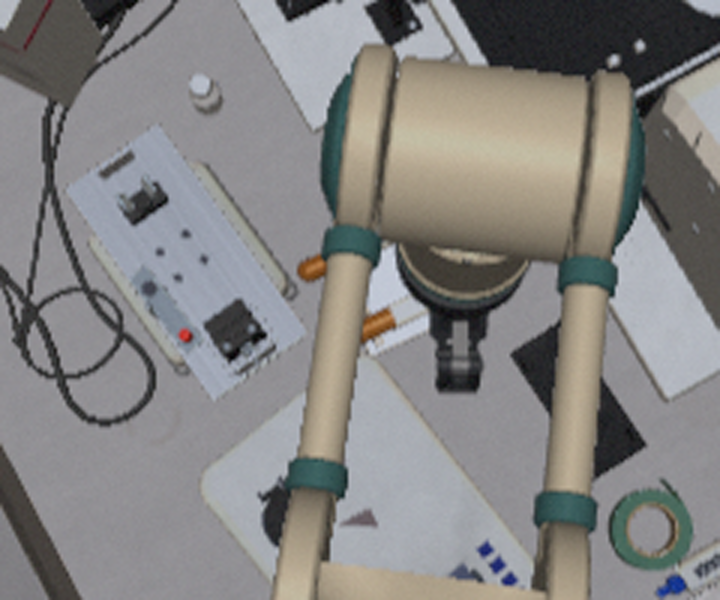

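View pics/scenec.png

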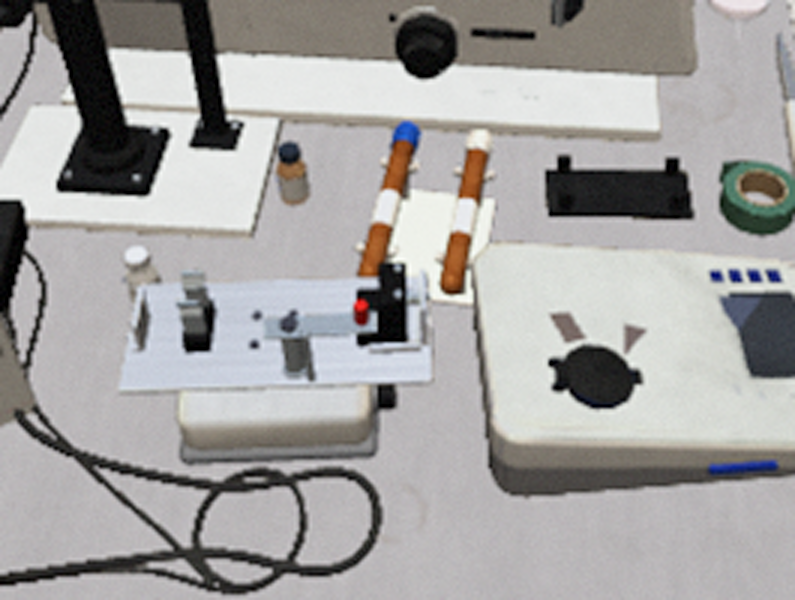

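The top picture shows the mixer plate, with its cup end (crop 235,330) nearest the robot, the clip at crop (140,200) and the red knob at (185,335). In the scene picture the blue tube is left of the white one, cap away from the camera (crop 405,133) and foot at (370,270). Next I'll fit poses from depth.

```bash
python3 - <<'E'
from h import *
np.set_printoptions(precision=4,suppress=True)
for n in ("scene","top"):
    im,d=arm.snapshot(n); C=cam(n)
    P=cloud(C,d,np.ones(d.shape,bool))
    near=np.hypot(P[:,0]-.616,P[:,1]-.2)<.125
    Z=P[near][:,2]; h,e=np.histogram(Z,np.arange(.06,.09,.002)); zp=e[h.argmax()]+.001
    q=P[near&(abs(P[:,2]-zp)<.005)]
    r=cv2.minAreaRect((q[:,:2]*1000).astype(np.float32)); print(n,"plate z",zp,len(q),r)
    for c in ("blue_tube",):
        o=arm.outline_of(n,c)
        for k in o[:2]:
            Q=cloud(C,d,k["mask"]); Q=Q[(Q[:,2]>.03)&(Q[:,2]<.07)]
            if len(Q)<30: continue
            xy=Q[:,:2]; m=xy.mean(0); v=np.linalg.svd(xy-m)[2][0]; s=(xy-m)@v
            print(c,k["confidence"],len(Q),"mean",m,"dir",np.degrees(np.arctan2(*v[::-1])),"ends",m+v*s.min(),m+v*s.max(),np.ptp(s),"z",np.percentile(Q[:,2],[5,50,95]))
    # blue cap colour, knob colour
    hsv=cv2.cvtColor(im,cv2.COLOR_RGB2HSV)
    for nm,lo,hi in (("red",(0,150,120),(5,255,255)),("amber",(6,140,60),(18,255,255))):
        m=cv2.inRange(hsv,lo,hi)>0; Q=cloud(C,d,m)
        Q=Q[(Q[:,0]>.5)&(Q[:,0]<.75)&(Q[:,1]>-.08)&(Q[:,1]<.26)]
        if len(Q): print(nm,len(Q),np.median(Q,0))
E
```

```text
scene plate z 0.07700000000000001 2577 ((614.6549072265625, 198.56912231445312), (199.8253173828125, 90.0256576538086), 36.55299377441406)
blue_tube 0.71 363 mean [0.6394 0.0459] dir 115.16090250854468 ends [ 0.6737 -0.0269] [0.6086 0.1117] 0.15317035812758006 z [0.0493 0.0544 0.0575]
red 16 [0.5503 0.1905 0.1378]
amber 461 [0.6099 0.0521 0.0543]
top plate z 0.07300000000000001 2447 ((616.3783569335938, 197.43592834472656), (200.7418670654297, 87.969970703125), 36.56557846069336)
blue_tube 0.6 67 mean [0.614  0.1028] dir -60.89013094940306 ends [0.6084 0.1128] [0.6193 0.0932] 0.02242958889604127 z [0.0463 0.0513 0.0547]
red 10 [0.551  0.1875 0.1341]
amber 115 [0.5764 0.0596 0.0521]
```

Call:
{"fn": "move_arm", "kwargs": {
  "linear": [
    [16,10,0],
    [16,10,0],
    [16,10,0],
    [16,10,0],
    [0,0,0]
  ],
  "turn": [
    [0,0,0.12],
    [0,0,0.12],
    [0,0,0.12],
    [0,0,0.12],
    [0,0,0]
  ]
}}

```text
time: 1.57
tcp_pos: [0.6419, 0.0417, 0.1913]
orientation: [0.001, 0.517, 0.856, 0.001]
force: [1.4, 1.0, 0.0]
finger_gap: 0.0855
finger_force: 0.0
```

```bash
python3 - <<'E'
from h import *
np.set_printoptions(precision=4,suppress=True)
s=arm.sense(); print(s["tcp_pos"],s["orientation"],s["joint_positions"]); print(np.array(arm.calibration("wrist")["mount"]))
C=cam("wrist"); im,d=arm.snapshot("wrist"); save("w1",im); np.savez("w1",d=d,K=C[0],A=C[1],o=C[2])
for c,z in (("blue_tube",.045),("blue_cap",.045),("white_tube",.045)):
    for p in arm.pinpoint("wrist",c)[:2]: print(c,p["confidence"],p["centre"],ray(C,p["centre"],z))
for k in arm.outline_of("wrist","blue_tube")[:2]:
    r=cv2.minAreaRect(np.argwhere(k["mask"])[:,::-1].astype(np.float32)); bp=cv2.boxPoints(r)
    print(k["confidence"],r); print(np.array([ray(C,b,.045) for b in bp]))
    Q=cloud(C,d,k["mask"]); print("z",np.percentile(Q[:,2],[5,50,95,99]))
E
```

```text
[0.6419 0.0417 0.1913] [0.0007 0.5169 0.856  0.0012] [-0.0441  0.3781  1.3528  0.0014  1.4084 -0.5287]
[[ 0.0003 -0.9457 -0.325   0.0829]
 [ 1.      0.0007 -0.0012 -0.    ]
 [ 0.0013 -0.325   0.9457 -0.1825]
 [ 0.      0.      0.      1.    ]]
blue_tube 0.68 [282.6, 182.2] [0.6452 0.0374 0.045 ]
blue_cap 0.95 [280.2, 248.5] [ 0.6814 -0.0374  0.045 ]
white_tube 0.93 [230.9, 182.9] [0.5942 0.0096 0.045 ]
0.88 ((282.7925109863281, 177.01144409179688), (17.869186401367188, 146.31813049316406), 2.2369790077209473)
[[ 0.6723 -0.0441  0.045 ]
 [ 0.6007  0.1087  0.045 ]
 [ 0.6174  0.1167  0.045 ]
 [ 0.6919 -0.0348  0.045 ]]
z [0.0483 0.0533 0.0556 0.0565]
0.47 ((354.0000305175781, 208.50001525878906), (33.23401641845703, 20.50609588623047), 45.0)
[[0.7107 0.0425 0.045 ]
 [0.7162 0.0651 0.045 ]
 [0.7555 0.0536 0.045 ]
 [0.7505 0.0302 0.045 ]]
z [0.0049 0.0383 0.0562 0.0569]
```

View pics/w1.png

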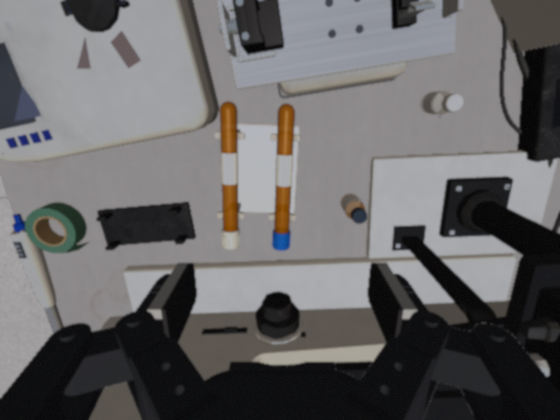

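The wrist picture shows the blue tube at (283,182) with its cap at (281,240), and the white tube 60 mm to its left. The gap between them calls for a half-open gripper.

Call:
{"fn": "move_arm", "kwargs": {
  "linear": [
    [5,-9,-10],
    [5,-9,-20],
    [0,0,-35],
    [0,0,-35],
    [0,0,-10]
  ],
  "turn": [
    [0,0,-0.019],
    [0,0,-0.018],
    [0,0,0],
    [0,0,0],
    [0,0,0]
  ],
  "claw": 0.5
}}

```text
time: 2.23
tcp_pos: [0.6446, 0.0209, 0.076]
orientation: [-0.004, 0.535, 0.845, -0.003]
force: [-1.4, -0.2, -1.0]
finger_gap: 0.0427
finger_force: 0.0
```

```bash
python3 - <<'E'
from h import *
np.set_printoptions(precision=4,suppress=True)
C=cam("wrist"); im,d=arm.snapshot("wrist"); save("w2",im)
print(arm.sense()["tcp_pos"],arm.sense()["finger_gap"])
for k in arm.outline_of("wrist","blue_tube")[:1]:
    m=k["mask"]; r=cv2.minAreaRect(np.argwhere(m)[:,::-1].astype(np.float32)); bp=cv2.boxPoints(r)
    print(k["confidence"],k["bbox"],r); print(np.array([ray(C,b,.045) for b in bp]))
for c in ("blue_tube","blue_cap"):
    for p in arm.pinpoint("wrist",c)[:1]: print(c,p["confidence"],p["centre"],ray(C,p["centre"],.045))
E
```

```text
[0.6446 0.0212 0.0761] 0.042598012938604934
0.98 [280.5, 76.5, 309.6, 298.4] ((293.5, 185.0), (222.0, 27.0), 90.0)
[[ 0.601   0.1092  0.045 ]
 [ 0.6169  0.1167  0.045 ]
 [ 0.6938 -0.0355  0.045 ]
 [ 0.6736 -0.0452  0.045 ]]
blue_tube 0.57 [292.8, 195.3] [0.6448 0.0383 0.045 ]
blue_cap 0.65 [292.7, 288.3] [ 0.6798 -0.0339  0.045 ]
```

Call:
{"fn": "move_arm", "kwargs": {
  "linear": [
    [4,1,-10],
    [3,1,-10],
    [0,0,-12],
    [0,0,-12],
    [0,0,-6]
  ],
  "turn": [
    [0,-0.01,0],
    [0,0,0],
    [0,0,0],
    [0,0,0],
    [0,0,0]
  ]
}}

```text
time: 2.85
tcp_pos: [0.6559, 0.0241, 0.0312]
orientation: [0.004, 0.534, 0.845, 0.003]
force: [-0.7, 0.1, -0.5]
finger_gap: 0.0427
finger_force: 0.0
```

Call:
{"fn": "move_arm", "kwargs": {
  "linear": [
    [0,0,0],
    [0,0,0],
    [0,0,0],
    [0,0,0],
    [0,0,0]
  ],
  "turn": [
    [0,0,0],
    [0,0,0],
    [0,0,0],
    [0,0,0],
    [0,0,0]
  ],
  "claw": 0.1
}}

```text
time: 3.27
tcp_pos: [0.6566, 0.024, 0.0325]
orientation: [0.005, 0.534, 0.845, 0.003]
force: [-0.9, -0.2, -0.2]
finger_gap: 0.0083
finger_force: 0.0
```

```bash
python3 - <<'E'
from h import *
im,d=arm.snapshot("wrist"); save("w3",im); print(arm.sense()["finger_gap"],arm.sense()["tcp_pos"])
im2,d=arm.snapshot("scene"); save("s3",np.vstack([cv2.resize(im2[150:270,200:340],(700,600))]))
E
```

```text
0.00862127394746046 [0.65645947 0.02395648 0.03245409]
```

View pics/w3.png

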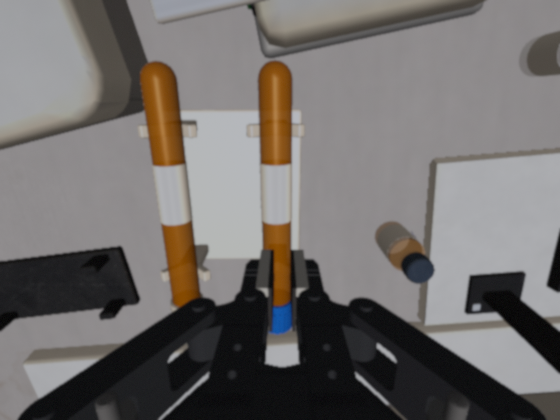

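The fingers straddle the tube beyond the label (column 281, rows 250–300), but the reported gap is below the tube's thickness. I'll check this with depth.

```bash
python3 - <<'E'
from h import *
np.set_printoptions(precision=1,suppress=True,linewidth=250)
C=cam("wrist"); im,d=arm.snapshot("wrist"); print(C[0]); s=arm.sense(); print(s["time"],s["finger_gap"],s["finger_force"])
K,A,o=C
for r in (240,252,256,262,275,290):
    u=np.arange(240,326,5); P=(A@(np.linalg.solve(K,np.stack([u,0*u+r,1+0*u]))*d[r,u])).T+o
    print(r,P[:,2]*1000)
    if r in(240,275): print(P[:,0]*1000); print(P[:,1]*1000)
E
```

```text
[[302.5   0.  281.7]
 [  0.  302.5 203.1]
 [  0.    0.    1. ]]
3.4167 0.008367856903954562 0.0
240 [ 4.8  5.8  5.   5.8  6.  51.1 53.9 53.9 53.2 53.2 48.6  5.8 -0.4  1.2  1.   0.8  0.5 -0.9]
[635.7 639.1 642.6 646.  649.4 645.5 647.7 650.3 653.2 655.8 659.6 673.6 678.8 681.9 685.5 689.1 692.7 696.8]
[-7.1 -5.  -3.8 -1.8 -0.  22.6 25.2 26.4 27.3 28.6 27.9 11.2 10.3 12.6 14.2 15.7 17.3 18.4]
252 [ 7.3  6.3  6.2  5.7 78.  78.7 79.1 54.  53.4 51.9 77.7 77.8 78.7  0.7  0.1  0.3  0.4 -0.8]
256 [ 6.   5.7  5.2  5.6 83.1 82.7 82.4 54.8 54.9 53.  79.5 82.8 82.3  0.2  0.3 -0.4  0.2 -0.1]
262 [ -0.3   0.9  81.1  80.9  87.8  89.3  87.8  55.3  54.2 214.4  79.8  89.5  87.6  82.2  82.   81.7   0.2   0.5]
275 [  1.3  92.3  92.8  92.8  99.1  99.4  99.3  54.8  54.4  53.2  82.5 100.1  99.4  99.5  94.2  92.9  93.2  -0. ]
[648.2 637.8 639.8 641.9 642.7 644.6 646.6 660.1 663.  666.1 659.8 656.3 658.5 660.5 664.5 667.1 669.1 711.5]
[-37.9  21.5  22.8  23.7  28.6  29.7  30.6   5.4   6.5   7.1  24.9  35.6  36.2  37.2  35.3  35.6  36.8  -9.3]
290 [104.8 112.1 113.8 111.1 111.7 109.9 109.7  54.   54.6  51.7  85.8 109.2 109.6 112.  112.1 112.5 112.1  -0.2]
```

View pics/s3.png

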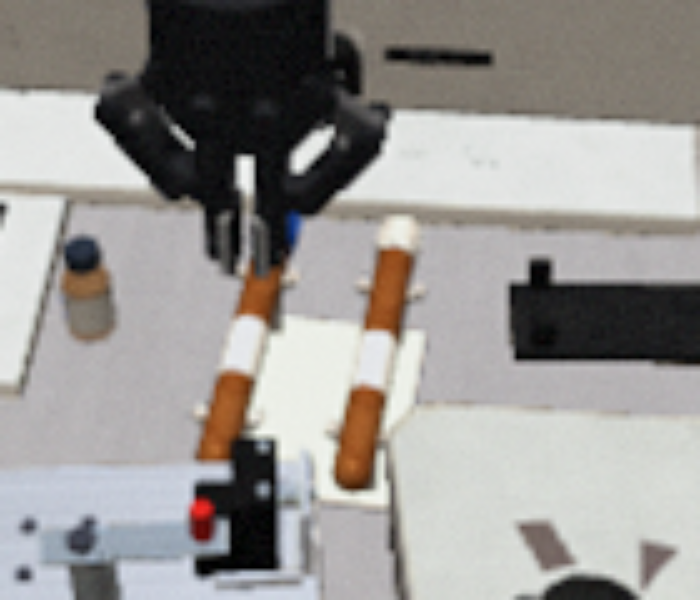

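```bash
python3 - <<'E'
from h import *
np.set_printoptions(precision=0,suppress=True,linewidth=250)
C=cam("scene"); im,d=arm.snapshot("scene"); K,A,o=C
for r in range(192,210,2):
    u=np.arange(240,262,2); P=(A@(np.linalg.solve(K,np.stack([u,0*u+r,1+0*u]))*d[r,u])).T+o
    print(r,"|".join("%d,%d,%d"%tuple(p*1000) for p in P))
s=arm.sense(); print(s["joint_positions"],s["tcp_pos"],arm.grip_point_offset)
E
```

```text
192 744,-50,2|661,40,113|656,39,115|656,32,109|660,20,99|714,-54,15|640,31,118|636,29,119|633,25,116|632,19,113|623,25,122
194 740,-45,0|665,36,102|659,36,105|654,35,107|660,20,92|718,-59,1|641,30,111|641,22,104|635,23,108|667,-26,53|668,-35,46
196 735,-39,1|665,35,95|660,35,98|653,36,103|659,22,88|715,-55,0|642,29,102|639,26,102|637,22,100|665,-22,51|692,-68,1
198 729,-31,2|666,35,89|657,39,96|654,36,96|659,23,83|710,-48,0|641,30,98|640,25,95|636,22,95|661,-18,49|686,-60,3
200 727,-28,0|666,35,82|658,38,89|654,36,89|660,22,75|704,-40,2|642,30,92|639,26,90|636,23,89|661,-17,43|683,-55,2
202 723,-22,0|717,-23,1|660,37,81|654,37,84|676,2,44|668,4,50|642,29,84|641,24,81|636,23,83|685,-48,0|679,-50,1
204 717,-14,1|713,-18,1|708,-20,2|655,36,77|671,9,46|662,13,54|643,29,77|653,8,55|653,1,50|651,-4,46|648,-7,45
206 712,-9,1|708,-11,2|705,-16,0|701,-19,0|695,-20,2|658,18,54|653,16,55|650,13,54|649,7,50|649,-1,43|671,-38,1
208 708,-3,1|703,-6,2|700,-9,1|696,-12,1|658,25,53|653,25,55|649,22,55|648,16,51|655,0,34|671,-30,0|665,-30,3
[-0.  1.  2.  0.  1. -1.] [1. 0. 0.] 0.0187
```

Both cameras put the fingertips at about z 75 mm while the TCP reads 32 mm, so the real tips are about 42 mm behind the stated TCP. The fingers therefore closed above the tube and nothing was touched. I'll reopen, recentre, and go lower in guarded steps.

Call:
{"fn": "move_arm", "kwargs": {
  "linear": [
    [0,0,0],
    [-1.5,-0.5,0],
    [-1.5,-0.5,0],
    [0,0,-6],
    [0,0,-8]
  ],
  "turn": [
    [0,0,0],
    [0,0.01,0],
    [0,0,0],
    [0,0,0],
    [0,0,0]
  ],
  "claw": 0.5
}}

```text
time: 3.88
tcp_pos: [0.6536, 0.0229, 0.018]
orientation: [0.001, 0.535, 0.845, 0.0]
force: [0.6, 0.6, 0.3]
finger_gap: 0.0426
finger_force: 0.0
```

Call:
{"fn": "move_arm", "kwargs": {
  "linear": [
    [0,0,-7],
    [0,0,-7],
    [0,0,-7],
    [0,0,-5],
    [0,0,0]
  ],
  "turn": [
    [0,0,0],
    [0,0,0],
    [0,0,0],
    [0,0,0],
    [0,0,0]
  ]
}}

```text
time: 4.3
tcp_pos: [0.6518, 0.0231, -0.01]
orientation: [-0.001, 0.534, 0.845, -0.001]
force: [-0.3, -0.5, 0.4]
finger_gap: 0.0429
finger_force: 0.0
```

```bash
python3 - <<'E'
from h import *
np.set_printoptions(precision=4,suppress=True)
C=cam("wrist"); im,d=arm.snapshot("wrist"); save("w4",im); s=arm.sense(); print(s["tcp_pos"],s["orientation"],s["force"],s["finger_gap"])
K,A,o=C
for r in (215,230):
    u=np.arange(250,321,5); P=(A@(np.linalg.solve(K,np.stack([u,0*u+r,1+0*u]))*d[r,u])).T+o
    print(r,(P[:,2]*1000).round())
C=cam("scene"); im2,d=arm.snapshot("scene")
save("v4",np.hstack([cv2.resize(im2[160:260,210:310],(400,400)),cv2.resize(im,(400,400))]))
E
```

```text
[ 0.6524  0.023  -0.0092] [-0.0008  0.5345  0.8452 -0.0004] [0.3615 0.0619 1.0243] 0.042576448447857615
215 [ 6.  6.  5. 49. 53. 55. 54. 54. 55. 53. 51.  7.  6. -0. -0.]
230 [ 5.  5.  4. 48. 53. 55. 55. 55. 55. 54. 51.  6.  4.  0.  0.]
```

View pics/v4.png

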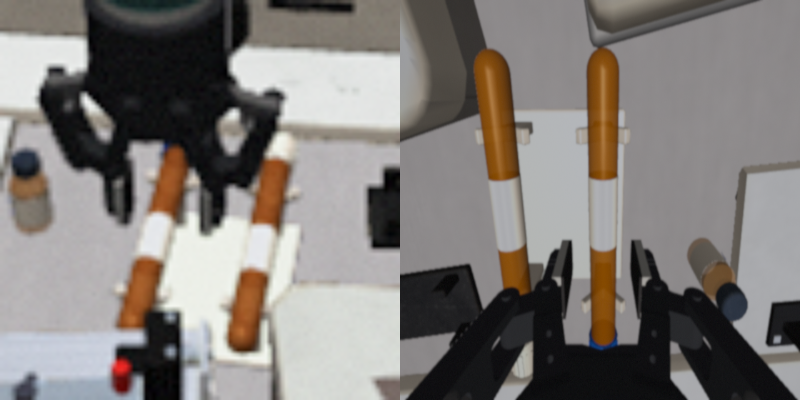

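The TCP reads −9 mm with no contact, so the offset is real. The fingers straddle the tube between the label and the cap-side support. I'll go down a little more and grip.

Call:
{"fn": "move_arm", "kwargs": {
  "linear": [
    [0,0,-3],
    [0,0,-2],
    [0,0,0],
    [0,0,0],
    [0,0,0]
  ],
  "turn": [
    [0,0,0],
    [0,0,0],
    [0,0,0],
    [0,0,0],
    [0,0,0]
  ],
  "claw": 0.1
}}

```text
time: 4.82
tcp_pos: [0.6533, 0.0229, -0.0129]
orientation: [0.0, 0.534, 0.845, 0.0]
force: [1.3, 0.3, 0.7]
finger_gap: 0.0161
finger_force: 58.5
```

Call:
{"fn": "move_arm", "kwargs": {
  "linear": [
    [0,0,0],
    [0,0,0],
    [0,0,5],
    [0,0,20],
    [0,0,30]
  ],
  "turn": [
    [0,0,0],
    [0,0,0],
    [0,0,0],
    [0,0,0],
    [0,0,0]
  ]
}}

```text
time: 5.23
tcp_pos: [0.6499, 0.0232, 0.0393]
orientation: [-0.003, 0.535, 0.845, -0.002]
force: [-0.7, 0.3, 0.0]
finger_gap: 0.0163
finger_force: 58.5
```

The tube is gripped (58 N). I'll raise it, turn it towards the mixer's direction, and write the target calculation.

Call:
{"fn": "move_arm", "kwargs": {
  "linear": [
    [0,0,25],
    [0,0,30],
    [0,0,30],
    [0,0,25],
    [0,0,10]
  ],
  "turn": [
    [0,0,0],
    [0,0,0.05],
    [0,0,0.1],
    [0,0,0.117],
    [0,0,0.117]
  ]
}}

```text
time: 5.65
tcp_pos: [0.6549, 0.023, 0.1667]
orientation: [0.003, 0.361, 0.933, 0.001]
force: [0.7, -0.5, -0.3]
finger_gap: 0.0162
finger_force: 58.5
```

Call:
{"fn": "move_arm", "kwargs": {
  "linear": [
    [-5,20,0],
    [-5,20,0],
    [-5,20,0],
    [-5,20,0],
    [-5,20,0]
  ],
  "turn": [
    [0,0,0.117],
    [0,0,0.117],
    [0,0,0.117],
    [0,0,0.117],
    [0,0,0.117]
  ]
}}

```text
time: 6.07
tcp_pos: [0.6273, 0.1238, 0.162]
orientation: [-0.0, 0.077, 0.997, 0.0]
force: [0.7, 0.2, -1.4]
finger_gap: 0.016
finger_force: 58.4
```

Call:
{"fn": "move_arm", "kwargs": {
  "linear": [
    [0,15,0],
    [0,15,0],
    [0,15,0],
    [0,15,0],
    [0,0,0]
  ],
  "turn": [
    [0,0,0.117],
    [0,0,0.117],
    [0,0,0.117],
    [0,0,0.117],
    [0,0,0.1]
  ]
}}

```text
time: 6.48
tcp_pos: [0.6274, 0.1861, 0.1618]
orientation: [-0.0, -0.207, 0.978, 0.001]
force: [-0.6, -0.8, 0.5]
finger_gap: 0.0161
finger_force: 58.5
```

```bash
cat >> h.py <<'E'
MO=np.array([.6155,.198]); MY=np.radians(36.56)
def rpose():
    s=arm.sense(); q=s["orientation"]; return np.array(s["tcp_pos"]),R.from_quat([q[1],q[2],q[3],q[0]])
def m2w(p): c,s=np.cos(MY),np.sin(MY); return np.array([MO[0]+c*p[0]-s*p[1],MO[1]+s*p[0]+c*p[1],p[2]])
def w2m(p): c,s=np.cos(MY),np.sin(MY); x,y=p[0]-MO[0],p[1]-MO[1]; return np.array([c*x+s*y,-s*x+c*y,p[2]])
G=.016; S=.058   # grasp at tube x=+G; tube axis S behind the TCP
def target(ball,tilt,yaw=0):   # ball centre in mixer frame (m), tilt cap up (deg) -> TCP pos, rot (world)
    Rt=R.from_euler("z",MY+np.radians(yaw))*R.from_euler("y",-np.radians(tilt))   # tube frame
    tool=Rt*R.from_matrix(np.array([[-1,0,0],[0,1,0],[0,0,-1]]).T)   # tool x=-tube x, z=-tube z
    g=m2w(ball)+Rt.apply([.0735+G,0,0]); return g+tool.apply([0,0,S]),tool
def delta(ball,tilt,yaw=0):
    p,r=rpose(); P,T=target(ball,tilt,yaw); return (P-p)*1000,(T*r.inv()).as_rotvec()
def state():   # ball, tilt, yaw from the measured pose
    p,r=rpose(); t=-r.as_matrix()[:,0]; z=r.as_matrix()[:,2]
    b=p-S*z-(.0735+G)*t; return w2m(b)*1000,np.degrees(np.arcsin(t[2])),np.degrees(np.arctan2(t[1],t[0])-MY)
E
python3 - <<'E'
from h import *
np.set_printoptions(precision=4,suppress=True)
print(state(),arm.sense()["joint_positions"]); print(delta([-.050,0,.130],15))
E
```

```text
(array([-84.9151,   2.8943, 219.813 ]), np.float64(0.017399747142367056), np.float64(-12.674746444125027)) [ 0.1807  0.4115  1.3723  0.0024  1.358  -1.8075]
(array([ 29.4706,  42.5393, -64.6998]), array([ 0.1299, -0.2276,  0.2196]))
```

Call:
{"fn": "move_arm", "kwargs": {
  "linear": [
    [7,10,-10],
    [7,11,-15],
    [7,11,-20],
    [8,10,-20],
    [0,0,0]
  ],
  "turn": [
    [0.033,-0.057,0.055],
    [0.033,-0.057,0.055],
    [0.032,-0.057,0.055],
    [0.032,-0.057,0.055],
    [0,0,0]
  ]
}}

```text
time: 6.9
tcp_pos: [0.6515, 0.2243, 0.0915]
orientation: [0.119, -0.308, 0.943, 0.041]
force: [0.4, 0.2, -2.7]
finger_gap: 0.0163
finger_force: 58.5
```

```bash
python3 - <<'E'
from h import *
np.set_printoptions(precision=4,suppress=True)
print(state(),arm.sense()["joint_positions"])
C=cam("wrist"); im,d=arm.snapshot("wrist"); save("w5",im); np.savez("w5",d=d,K=C[0],A=C[1],o=C[2])
for n in ("cup_mouth","blue_tube","keeper_knob"):
    for p in arm.pinpoint("wrist",n)[:1]: print(n,p)
for n in ("foot_cup","blue_tube"):
    for k in arm.outline_of("wrist",n)[:1]:
        print(n,k["confidence"],k["bbox"]); np.save(n,k["mask"])
        Q=cloud(C,d,k["mask"]); Q=np.array([w2m(q) for q in Q])*1000; print(np.percentile(Q,[2,10,50,90,98],axis=0))
im2,d2=arm.snapshot("scene"); np.savez("s5",d=d2,im=im2)
save("v5",np.hstack([cv2.resize(im[0:260,150:410],(400,400)),cv2.resize(im2[190:290,160:260],(400,400))]))
E
```

```text
(array([-56.6672,   0.1838, 125.1709]), np.float64(14.526890062602229), np.float64(-0.4420572797640535)) [ 0.161   0.3853  1.6361  0.1506  0.9007 -2.1213]
cup_mouth {'centre': [280.2, 45.1], 'confidence': 0.95}
blue_tube {'centre': [279.8, 250.8], 'confidence': 0.76}
keeper_knob {'centre': [360.6, 85.2], 'confidence': 0.68}
foot_cup 0.56 [234.9, 0.7, 332.4, 80.5]
[[-83.0737 -16.6498  95.0525]
 [-81.7698 -14.4346  96.0156]
 [-74.5057   0.0403 121.3633]
 [-60.8739  13.6019 122.6465]
 [-53.7995  15.8168 123.8541]]
blue_tube 0.69 [259.0, 47.5, 304.3, 368.3]
[[-66.472   -9.6751 126.8928]
 [-59.3212  -7.9943 131.0822]
 [-17.0875  -1.1732 142.7111]
 [ 47.6725   5.6151 160.0384]
 [ 64.8954   7.2898 164.7744]]
```

View pics/v5.png

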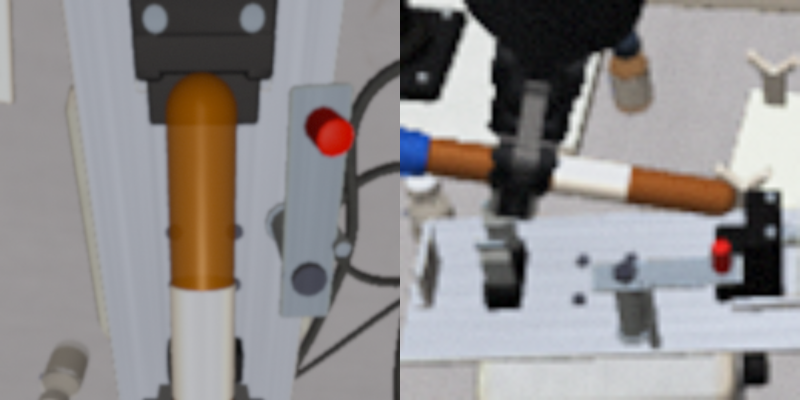

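The tube hangs tilted just in front of and above the cup mouth (left half: foot at 200,80, cup just above it, red knob at 330,130), clear of the bar. I'll fit the foot and cup from the same depth image.

```bash
cat >> h.py <<'E'
from scipy.optimize import least_squares
def capsule(Q,b0,tilt0,yaw0):   # Q mm, mixer frame; fit ball centre, tilt, yaw of a capsule of radius 9
    def f(v):
        t=R.from_euler("z",v[4])*R.from_euler("y",-v[3]); t=t.apply([1,0,0])
        w=Q-v[:3]; s=np.clip(w@t,0,None); return np.linalg.norm(w-s[:,None]*t,axis=1)-9
    r=least_squares(f,[*b0,np.radians(tilt0),np.radians(yaw0)],loss="soft_l1",f_scale=.7)
    return r.x[:3],np.degrees(r.x[3:]),np.median(abs(r.fun))
E
python3 - <<'E'
from h import *
np.set_printoptions(precision=2,suppress=True)
z=np.load("w5.npz"); C=(z["K"],z["A"],z["o"]); d=z["d"]
f=lambda m:np.array([w2m(q) for q in cloud(C,d,m)])*1000
er=lambda m,k:cv2.erode(m.astype(np.uint8),np.ones((k,k)))>0
Q=f(er(np.load("blue_tube.npy"),3)); Q=Q[Q[:,0]<0]
print("wrist tube",len(Q),capsule(Q,[-56,0,125],14.5,0))
b=np.ones(d.shape,bool); P=f(b)
c=P[(P[:,2]>117)&(P[:,2]<126)&(P[:,0]<-68)&(P[:,0]>-110)&(abs(P[:,1])<22)]
print("cup top",len(c),np.percentile(c,[.5,2,50,98,99.5],axis=0))
e=P[(abs(P[:,2]-75)<5)&(abs(P[:,0])<105)&(P[:,0]<0)]; 
pl=e[(e[:,0]>-60)&(e[:,0]<-20)]; print("plate y",np.percentile(pl[:,1],[.3,1,99,99.7]),np.median(pl[:,2]))
z=np.load("s5.npz"); Cs=cam("scene"); d=z["d"]; P=f2=np.array([w2m(q) for q in cloud(Cs,d,np.ones(d.shape,bool))])*1000
t=R.from_euler("y",-np.radians(14.5)).apply([1,0,0]); w=P-[-56.7,0,125]; s=w@t; rr=np.linalg.norm(w-np.clip(s,0,None)[:,None]*t,axis=1)
Q=P[(rr<13)&(s<60)&(s>-12)]; print("scene tube",len(Q),capsule(Q,[-56,0,125],14.5,0))
c=P[(P[:,2]>117)&(P[:,2]<126)&(P[:,0]<-66)&(P[:,0]>-110)&(abs(P[:,1])<22)&(rr>12)]
print("cup top scene",len(c),np.percentile(c,[.5,2,50,98,99.5],axis=0))
E
```

```text
wrist tube 7664 (array([-59.96,  -1.06, 123.51]), array([15.31, -0.16]), np.float64(0.3189877699723631))
cup top 4645 [[-83.35 -17.13 119.59]
 [-83.2  -16.58 119.98]
 [-76.18  -0.34 121.6 ]
 [-68.45  15.78 124.12]
 [-68.21  16.37 125.04]]
plate y [-44.15 -43.65  28.97  29.53] 75.47551518572794
scene tube 151 (array([-54.93,  -3.16, 131.24]), array([14.6 , -0.11]), np.float64(0.5438172382086428))
cup top scene 143 [[-84.41 -16.04 117.6 ]
 [-84.34 -15.19 118.04]
 [-76.59   3.09 122.22]
 [-67.08  18.65 124.31]
 [-66.97  19.24 124.42]]
```

In the wrist image the foot is 0.7 mm to −y of the cup and the ball is at z ≈ 123 mm. The kinematic estimate is corrected accordingly. I'll lower onto the cup's floor lip by feel.

Call:
{"fn": "move_arm", "kwargs": {
  "linear": [
    [-0.4,0.6,-4],
    [0,0,-5],
    [0,0,-5],
    [0,0,-1],
    [0,0,0]
  ],
  "turn": [
    [0,0,0],
    [0,0,0],
    [0,0,0],
    [0,0,0],
    [0,0,0]
  ]
}}

```text
time: 7.67
tcp_pos: [0.6564, 0.2255, 0.0815]
orientation: [0.124, -0.307, 0.943, 0.04]
force: [-0.1, -1.1, 0.6]
finger_gap: 0.0164
finger_force: 59.2
```

```bash
cat > meas.py <<'E'
from h import *
np.set_printoptions(precision=2,suppress=True)
b,t,y=state(); s=arm.sense(); print("state",b,"tilt %.2f yaw %.2f"%(t,y),"F mixer",R.from_euler("z",-MY).apply(s["force"]),"t",s["time"])
C=cam("wrist"); im,d=arm.snapshot("wrist")
f=lambda m:np.array([w2m(q) for q in cloud(C,d,m)])*1000
P=f(np.ones(d.shape,bool))
b=b+[-3.3,-1.2,-1.7]; tt=R.from_euler("y",-np.radians(t+.8)).apply([1,0,0]); w=P-b; s=w@tt
rr=np.linalg.norm(w-np.clip(s,0,None)[:,None]*tt,axis=1); Q=P[(abs(rr-9)<2.5)&(s<55)&(w[:,2]>-3)&~((P[:,0]<-67)&(P[:,2]>117))]
cf=capsule(Q,b,t+.8,0); print("wrist tube",len(Q),cf)
c=P[(P[:,2]>117)&(P[:,2]<126)&(P[:,0]<-66)&(P[:,0]>-110)&(abs(P[:,1])<24)&(abs(rr-9)>3)]
print("cup top",len(c),np.percentile(c,[1,50,99],axis=0)); save("w%d"%(1000*arm.sense()["time"]),im)
E
python3 meas.py
```

```text
state [-52.16  -1.51 114.42] tilt 14.97 yaw -0.43 F mixer [-0.76 -0.86  0.6 ] t 7.6667
wrist tube 7314 (array([-55.76,  -2.62, 113.78]), array([15.07, -0.23]), np.float64(0.301120428417188))
cup top 4311 [[-78.75 -16.96 119.65]
 [-73.32  -0.37 121.49]
 [-66.62  16.13 123.92]]
```

Call:
{"fn": "move_arm", "kwargs": {
  "linear": [
    [-2.2,-0.3,-2],
    [-2.3,-0.3,-2],
    [0,0,-2],
    [0,0,-1],
    [0,0,0]
  ],
  "turn": [
    [0,0,0],
    [0,0,0],
    [0,0,0],
    [0,0,0],
    [0,0,0]
  ]
}}

```text
time: 8.13
tcp_pos: [0.6564, 0.2255, 0.0798]
orientation: [0.13, -0.307, 0.942, 0.04]
force: [-1.6, -2.1, 15.0]
finger_gap: 0.016
finger_force: 66.5
```

```bash
python3 meas.py
```

```text
state [-52.56  -1.23 111.66] tilt 15.56 yaw -0.39 F mixer [-2.56 -0.72 14.96] t 8.1333
wrist tube 7302 (array([-56.16,  -2.33, 110.99]), array([15.7 , -0.19]), np.float64(0.3066722899033669))
cup top 4695 [[-79.24 -16.9  119.78]
 [-73.6   -0.38 121.48]
 [-66.68  16.17 123.96]]
```

The 15 N upward force with the foot still 6 mm above the lip means the gripper fingers landed on the clip (grasp at mixer x ≈ +33). I'll raise, use a steeper tilt (21°) so they pass above the clip, and recompute.

```bash
sed -i 's/^G=.016/G=.0196/; ' h.py; sed -i 's/\[-3.3,-1.2,-1.7\]/[0,-1.1,0.3]/; s/t+.8/t+.1/g' meas.py; python3 - <<'E'
from h import *
np.set_printoptions(precision=3,suppress=True)
print(state()); print(delta([-.058,.0008,.120],21)); print(delta([-.060,.0008,.112],21))
E
```

```text
(array([-56.087,  -1.228, 110.708]), np.float64(15.561724736716098), np.float64(-0.39794958412841624))
(array([-1.384,  2.784, 19.405]), array([ 0.06 , -0.074,  0.009]))
(array([-2.991,  1.593, 11.405]), array([ 0.06 , -0.074,  0.009]))
```

Call:
{"fn": "move_arm", "kwargs": {
  "linear": [
    [0,0,3],
    [0,0,5],
    [0,0,0]
  ],
  "turn": [
    [0,0,0],
    [0,0,0],
    [0,0,0]
  ]
}}

```text
time: 8.43
tcp_pos: [0.6526, 0.2252, 0.0837]
orientation: [0.125, -0.307, 0.942, 0.04]
force: [2.6, 1.2, -0.2]
finger_gap: 0.0162
finger_force: 58.6
```

```bash
python3 - <<'E'
from h import *
np.set_printoptions(precision=3,suppress=True)
print(state(),arm.sense()["force"]); print(delta([-.060,.0008,.115],21))
E
```

```text
(array([-58.92 ,   0.596, 115.417]), np.float64(15.09485963027908), np.float64(-0.43347051530702385)) [ 2.582  1.218 -0.246]
(array([ 0.692,  1.807, 10.553]), array([ 0.062, -0.083,  0.008]))
```

Call:
{"fn": "move_arm", "kwargs": {
  "linear": [
    [0.3,0.9,5.5],
    [0.4,0.9,5],
    [0,0,0],
    [0,0,0]
  ],
  "turn": [
    [0.031,-0.042,0.004],
    [0.031,-0.041,0.004],
    [0,0,0],
    [0,0,0]
  ]
}}

```text
time: 8.77
tcp_pos: [0.6521, 0.2267, 0.0927]
orientation: [0.172, -0.308, 0.934, 0.057]
force: [2.4, -0.4, -3.2]
finger_gap: 0.0157
finger_force: 58.6
```

```bash
python3 meas.py; python3 -c "
from h import *
print(delta([-.062,.0008,.107],21))"
```

```text
state [-61.2    1.29 113.78] tilt 20.85 yaw -0.07 F mixer [ 1.75 -1.75 -3.21] t 8.7667
wrist tube 6292 (array([-60.23,   0.15, 112.04]), array([22.26,  0.12]), np.float64(0.28811981978592005))
cup top 5816 [[-84.21 -16.89 118.49]
 [-77.08  -0.34 121.47]
 [-67.01  16.11 124.02]]
(array([-0.69620041, -0.76136438, -6.3299614 ]), array([ 0.00111038, -0.00298544, -0.0002952 ]))
```

Call:
{"fn": "move_arm", "kwargs": {
  "linear": [
    [0.3,-0.4,-2],
    [0,0,-2],
    [0,0,-1.5],
    [0,0,0],
    [0,0,0]
  ],
  "turn": [
    [0,0,0],
    [0,0,0],
    [0,0,0],
    [0,0,0],
    [0,0,0]
  ]
}}

```text
time: 9.23
tcp_pos: [0.6527, 0.2264, 0.0872]
orientation: [0.172, -0.309, 0.934, 0.057]
force: [-0.1, -0.5, -0.2]
finger_gap: 0.0159
finger_force: 58.8
```

```bash
python3 meas.py
```

```text
state [-60.86   0.53 108.25] tilt 20.86 yaw 0.02 F mixer [-0.36 -0.38 -0.2 ] t 9.2333
wrist tube 6773 (array([-60.88,  -0.42, 108.58]), array([20.97,  0.12]), np.float64(0.30703965478334183))
cup top 6581 [[-84.18 -16.82 118.58]
 [-76.75  -0.43 121.49]
 [-67.11  16.11 124.06]]
```

Call:
{"fn": "move_arm", "kwargs": {
  "linear": [
    [0,0,-1.3],
    [0,0,-1.3],
    [0,0,0]
  ],
  "turn": [
    [0,0,0],
    [0,0,0],
    [0,0,0]
  ]
}}

```text
time: 9.53
tcp_pos: [0.6529, 0.2263, 0.0849]
orientation: [0.172, -0.309, 0.934, 0.057]
force: [0.2, -0.1, -1.1]
finger_gap: 0.0161
finger_force: 58.8
```

Call:
{"fn": "move_arm", "kwargs": {
  "linear": [
    [-1.6,-1.2,0],
    [-1.6,-1.2,0],
    [-1.6,-1.2,0],
    [0,0,0]
  ],
  "turn": [
    [0,0,0],
    [0,0,0],
    [0,0,0],
    [0,0,0]
  ]
}}

```text
time: 9.87
tcp_pos: [0.6487, 0.2229, 0.0858]
orientation: [0.173, -0.308, 0.934, 0.057]
force: [1.0, 1.2, 0.8]
finger_gap: 0.0162
finger_force: 58.7
```

```bash
python3 meas.py
```

```text
state [-66.23   0.24 106.52] tilt 21.03 yaw -0.02 F mixer [1.5  0.33 0.81] t 9.8667
wrist tube 5920 (array([-62.75,  -0.68, 107.77]), array([21.44,  0.05]), np.float64(0.3130039248217331))
cup top 6125 [[-84.24 -16.87 118.06]
 [-76.98  -0.38 121.46]
 [-67.23  16.11 123.94]]
```

```bash
python3 -c "
from h import *
np.set_printoptions(precision=3,suppress=True)
print(delta([-.0695,.0005,.1057],17))"
```

```text
(array([-4.102, -2.772, -8.253]), array([-0.042,  0.056,  0.   ]))
```

Call:
{"fn": "move_arm", "kwargs": {
  "linear": [
    [-1.4,-0.9,-2.7],
    [-1.4,-0.9,-2.8],
    [-1.3,-0.9,-2.8],
    [0,0,0]
  ],
  "turn": [
    [-0.014,0.019,0],
    [-0.014,0.019,0],
    [-0.014,0.018,0],
    [0,0,0]
  ]
}}

```text
time: 10.25
tcp_pos: [0.646, 0.2209, 0.0774]
orientation: [0.141, -0.311, 0.939, 0.046]
force: [3.0, 2.5, 0.6]
finger_gap: 0.0162
finger_force: 58.8
```

```bash
python3 meas.py;  python3 -c "
from h import *
np.set_printoptions(precision=3,suppress=True)
print(delta([-.0728,.0005,.1057],17))"
```

```text
state [-67.84   0.21 105.64] tilt 17.02 yaw 0.05 F mixer [3.9  0.17 0.57] t 10.25
wrist tube 6013 (array([-64.94,  -0.65, 106.69]), array([17.24,  0.07]), np.float64(0.3163917256573878))
cup top 6266 [[-85.67 -16.87 118.23]
 [-78.14  -0.41 121.47]
 [-68.38  16.08 124.06]]
(array([-3.775, -2.603,  0.121]), array([ 0.   ,  0.001, -0.001]))
```

The foot is in the pocket: 3.9 N along x, no side force, and the cup has moved about 1.2 mm. I'll push it further.

Call:
{"fn": "move_arm", "kwargs": {
  "linear": [
    [-1.2,-0.9,0],
    [-1.1,-0.8,0],
    [-1.1,-0.8,0],
    [0,0,0],
    [0,0,0]
  ],
  "turn": [
    [0,0,0],
    [0,0,0],
    [0,0,0],
    [0,0,0],
    [0,0,0]
  ]
}}

```text
time: 10.72
tcp_pos: [0.643, 0.2184, 0.0784]
orientation: [0.142, -0.31, 0.939, 0.046]
force: [5.1, 5.0, 1.6]
finger_gap: 0.0162
finger_force: 58.7
```

```bash
python3 meas.py
```

```text
state [-71.88   0.16 106.24] tilt 17.23 yaw -0.03 F mixer [7.07 1.03 1.62] t 10.7167
wrist tube 5890 (array([-68.27,  -0.68, 106.85]), array([17.91, -0.01]), np.float64(0.30276645340813246))
cup top 6136 [[-89.38 -16.86 118.99]
 [-81.79  -0.44 121.44]
 [-72.25  16.13 124.04]]
```

```bash
python3 -c "
from h import *
np.set_printoptions(precision=3,suppress=True)
for t in (13,8,6): print(delta([-.0717,.0004,.1060],t))"
```

```text
(array([-1.938, -0.992, -7.977]), array([-0.043,  0.06 ,  0.001]))
(array([ -4.745,  -3.074, -16.885]), array([-0.095,  0.13 ,  0.001]))
(array([ -6.041,  -4.035, -20.357]), array([-0.116,  0.158,  0.001]))
```

Call:
{"fn": "move_arm", "kwargs": {
  "linear": [
    [-1.0,-0.5,-4],
    [-0.9,-0.5,-4],
    [-1.4,-1,-4.5],
    [-1.4,-1.1,-4.4],
    [0,0,0]
  ],
  "turn": [
    [-0.022,0.03,0],
    [-0.022,0.03,0],
    [-0.026,0.035,0],
    [-0.025,0.035,0],
    [0,0,0]
  ]
}}

```text
time: 11.18
tcp_pos: [0.6391, 0.2159, 0.0602]
orientation: [0.065, -0.313, 0.947, 0.022]
force: [5.6, 3.9, 1.3]
finger_gap: 0.0162
finger_force: 58.7
```

```bash
python3 meas.py; python3 -c "
from h import *
np.set_printoptions(precision=3,suppress=True)
im,d=arm.snapshot('scene'); save('v6',np.hstack([cv2.resize(im[190:290,160:260],(400,400)),cv2.resize(arm.snapshot('wrist')[0],(400,400))]))
for t in (6,3,0): print(delta([-.0717,.0004,.1060],t))"
```

```text
state [-70.53   0.25 104.88] tilt 7.91 yaw 0.03 F mixer [ 6.8  -0.2   1.33] t 11.1833
wrist tube 6329 (array([-69.18,  -0.65, 104.8 ]), array([8.38, 0.11]), np.float64(0.30644792545232313))
cup top 6305 [[-88.07 -16.85 119.62]
 [-80.16  -0.38 121.47]
 [-70.82  16.11 123.97]]
(array([-1.578, -0.985, -2.562]), array([-0.02 ,  0.028, -0.   ]))
(array([-3.702, -2.561, -7.659]), array([-0.051,  0.07 , -0.   ]))
(array([ -6.038,  -4.293, -12.611]), array([-0.083,  0.112, -0.   ]))
```

View pics/v6.png

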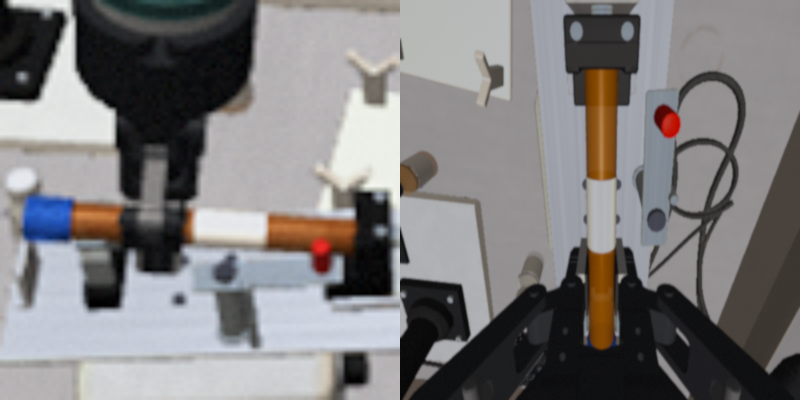

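The tube is in the cup at 8° tilt, with the cap (45,218 in the left half) above the stop and the fingers clear of the clip. I'll keep turning down about the ball, with a little more push on the cup.

Call:
{"fn": "move_arm", "kwargs": {
  "linear": [
    [-0.9,-0.6,-1.8],
    [-0.9,-0.6,-1.8],
    [-1,-0.7,-2.2],
    [-0.9,-0.7,-2.2],
    [0,0,0]
  ],
  "turn": [
    [-0.012,0.017,0],
    [-0.013,0.017,0],
    [-0.013,0.018,0],
    [-0.013,0.018,0],
    [0,0,0]
  ]
}}

```text
time: 11.75
tcp_pos: [0.6364, 0.2138, 0.0544]
orientation: [0.027, -0.314, 0.949, 0.009]
force: [5.6, 5.1, 4.2]
finger_gap: 0.0161
finger_force: 59.4
```

```bash
python3 meas.py; python3 -c "
from h import *
np.set_printoptions(precision=3,suppress=True)
for t in (0,-1): print(delta([-.0717,.0004,.1054],t))"
```

```text
state [-70.04   0.24 107.12] tilt 3.22 yaw 0.01 F mixer [7.59 0.78 4.23] t 11.75
wrist tube 5581 (array([-70.05,  -0.78, 104.92]), array([4.75, 0.16]), np.float64(0.2870548804551394))
cup top 6066 [[-87.4  -16.83 119.61]
 [-79.26  -0.39 121.5 ]
 [-69.98  16.1  124.1 ]]
(array([-3.993, -2.758, -7.004]), array([-0.034,  0.046, -0.   ]))
(array([-4.817, -3.369, -8.62 ]), array([-0.044,  0.06 , -0.   ]))
```

```bash
cat > knob.py <<'E'
from h import *
def red(C,im,d):
    hsv=cv2.cvtColor(im,cv2.COLOR_RGB2HSV); m=(cv2.inRange(hsv,(0,150,100),(6,255,255))>0)
    Q=np.array([w2m(q) for q in cloud(C,d,m)])*1000; Q=Q[(abs(Q[:,2]-128)<15)]; T=Q[Q[:,2]>np.percentile(Q[:,2],90)-2]; return len(Q),T.mean(0)
def pl(C,d):
    P=np.array([w2m(q) for q in cloud(C,d,np.ones(d.shape,bool))])*1000; c=P[(P[:,2]>118)&(P[:,2]<126)&(P[:,0]<-60)&(P[:,0]>-115)&(abs(P[:,1])<15)&(abs(P[:,1])>11)]
    e=P[(abs(P[:,2]-75)<4)&(abs(P[:,0])<115)&(P[:,1]<-30)&(P[:,1]>-42)]; return np.percentile(c[:,0],[1,50,99]),e[:,0].min(),np.median(e[:,2])
if __name__=="__main__":
    np.set_printoptions(precision=2,suppress=True)
    z=np.load("w5.npz"); C=(z["K"],z["A"],z["o"]); im=cv2.cvtColor(cv2.imread("pics/w5.png"),cv2.COLOR_BGR2RGB)
    print(red(C,im,z["d"]),pl(C,z["d"]))
    C=cam("wrist"); im,d=arm.snapshot("wrist"); print(red(C,im,d),pl(C,d)); print(state(), arm.sense()["force"])
E
python3 knob.py
```

```text
(477, array([-57.13,  29.35, 136.84])) (array([-83.36, -75.65, -67.12]), np.float64(-83.9846737377154), np.float64(75.46192813488211))
(598, array([-56.92,  29.2 , 136.77])) (array([-87.3 , -78.76, -69.64]), np.float64(-99.74665059888993), np.float64(75.45787478864912))
(array([-70.01,   0.28, 107.01]), np.float64(3.2892913195253546), np.float64(0.0042861201792314466)) [5.68 4.65 3.87]
```

The knob reads the same in both images, so the camera frame is steady. The cup is only about 2.7 mm back, less than the 3.5 mm needed. I'll push it back further before pressing down.

Call:
{"fn": "move_arm", "kwargs": {
  "linear": [
    [-1.2,-0.9,0],
    [-1.2,-0.9,0],
    [0,0,0],
    [0,0,0]
  ],
  "turn": [
    [0,0,0],
    [0,0,0],
    [0,0,0],
    [0,0,0]
  ]
}}

```text
time: 12.18
tcp_pos: [0.6354, 0.213, 0.055]
orientation: [0.029, -0.313, 0.949, 0.009]
force: [8.2, 7.3, 5.1]
finger_gap: 0.0165
finger_force: 59.2
```

```bash
python3 knob.py | tail -2; python3 meas.py; python3 -c "
from h import *
np.set_printoptions(precision=3,suppress=True)
for t in (0,-1): print(delta([-.0723,.0004,.1054],t))"
```

```text
(586, array([-56.95,  29.22, 136.8 ])) (array([-88.57, -80.17, -71.21]), np.float64(-99.51636048169047), np.float64(75.43548494491836))
(array([-71.5 ,   0.25, 107.18]), np.float64(3.5111789326172618), np.float64(-0.03430485283362079)) [7.44 7.71 4.49]
state [-71.5    0.25 107.18] tilt 3.51 yaw -0.03 F mixer [10.57  1.76  4.49] t 12.2333
wrist tube 5549 (array([-72.8 ,  -0.77, 104.86]), array([5.01, 0.12]), np.float64(0.2827881127976397))
cup top 5992 [[-88.59 -16.88 119.67]
 [-80.68  -0.37 121.52]
 [-71.49  16.13 124.02]]
(array([-3.465, -2.273, -7.577]), array([-0.036,  0.049,  0.001]))
(array([-4.289, -2.884, -9.193]), array([-0.046,  0.063,  0.001]))
```

Call:
{"fn": "move_arm", "kwargs": {
  "linear": [
    [-0.8,-0.6,-1.9],
    [-0.8,-0.6,-1.9],
    [-0.9,-0.5,-1.9],
    [-0.9,-0.6,-1.9],
    [0,0,0]
  ],
  "turn": [
    [-0.009,0.012,0],
    [-0.009,0.012,0],
    [-0.009,0.012,0],
    [-0.009,0.012,0],
    [0,0,0]
  ]
}}

```text
time: 12.7
tcp_pos: [0.6319, 0.2104, 0.0468]
orientation: [-0.0, -0.314, 0.95, -0.001]
force: [8.5, 6.4, 4.0]
finger_gap: 0.0161
finger_force: 59.5
```

```bash
python3 knob.py | tail -2; python3 meas.py; python3 -c "
from h import *
np.set_printoptions(precision=3,suppress=True)
for t in (0,-1): print(delta([-.0723,.0004,.1054],t))"
```

```text
(632, array([-56.8 ,  29.27, 136.8 ])) (array([-89.89, -81.06, -72.16]), np.float64(-99.0757702474152), np.float64(75.44182456289377))
(array([-72.56,   0.34, 104.81]), np.float64(-0.012779708281228883), np.float64(0.0010853912836331163)) [7.76 7.05 3.69]
state [-72.56   0.34 104.81] tilt -0.01 yaw 0.00 F mixer [10.43  1.04  3.69] t 12.75
wrist tube 6617 (array([-85.63,  -0.83, 104.65]), array([0.33, 0.23]), np.float64(0.3056149761404754))
cup top 6366 [[-89.93 -16.87 118.52]
 [-81.61  -0.29 121.48]
 [-72.45  16.12 124.01]]
(array([0.124, 0.253, 0.563]), array([0.001, 0.001, 0.   ]))
(array([-0.701, -0.358, -1.053]), array([-0.01 ,  0.015,  0.   ]))
```

The tube is level (0.3°) with only 4 N of press left, so it has snapped in; the cup is 5 mm back. I'll ease the push and let the spring bring the cap to the stop.

Call:
{"fn": "move_arm", "kwargs": {
  "linear": [
    [1.2,0.9,0],
    [1.2,0.9,0],
    [1.2,0.9,0],
    [0,0,0],
    [0,0,0]
  ],
  "turn": [
    [0,0,0],
    [0,0,0],
    [0,0,0],
    [0,0,0],
    [0,0,0]
  ]
}}

```text
time: 13.22
tcp_pos: [0.6322, 0.2108, 0.0467]
orientation: [-0.003, -0.314, 0.949, -0.001]
force: [2.6, 2.2, 8.7]
finger_gap: 0.0165
finger_force: 59.8
```

Call:
{"fn": "move_arm", "kwargs": {
  "linear": [
    [0,0,0],
    [0,0,0],
    [0,0,0],
    [0,0,0],
    [0,0,0]
  ],
  "turn": [
    [0,0,0],
    [0,0,0],
    [0,0,0],
    [0,0,0],
    [0,0,0]
  ],
  "claw": 0.35
}}

```text
time: 13.63
tcp_pos: [0.6293, 0.21, 0.0437]
orientation: [-0.007, -0.314, 0.949, -0.001]
force: [-0.1, 0.5, 0.1]
finger_gap: 0.0299
finger_force: 0.0
```

```bash
python3 knob.py | tail -2; python3 meas.py
```

```text
(651, array([-56.87,  29.22, 136.82])) (array([-86.38, -77.78, -68.75]), np.float64(-99.17075746519578), np.float64(75.45305403995997))
(array([-73.8 ,   1.26, 103.11]), np.float64(-0.7937051750714741), np.float64(0.009128523006581641)) [ 0.43  0.99 -0.23]
state [-73.8    1.26 103.11] tilt -0.79 yaw 0.01 F mixer [ 0.93  0.54 -0.23] t 13.6833
wrist tube 5532 (array([-71.21,  -0.72, 104.76]), array([0.09, 0.22]), np.float64(0.28187612656773364))
cup top 6242 [[-86.52 -16.83 119.04]
 [-78.23  -0.36 121.46]
 [-69.12  16.1  123.98]]
```

Call:
{"fn": "move_arm", "kwargs": {
  "linear": [
    [0,0,10],
    [0,0,20],
    [0,0,30],
    [0,0,30],
    [0,0,0]
  ],
  "turn": [
    [0,0,0],
    [0,0,0],
    [0,0,0],
    [0,0,0],
    [0,0,0]
  ]
}}

```text
time: 14.15
tcp_pos: [0.6345, 0.2115, 0.1422]
orientation: [0.0, -0.314, 0.949, -0.002]
force: [0.9, -0.2, 1.0]
finger_gap: 0.0299
finger_force: 0.0
```

```bash
python3 - <<'E'
from knob import *
np.set_printoptions(precision=2,suppress=True)
print(state()); C=cam("wrist"); im,d=arm.snapshot("wrist"); print(red(C,im,d),pl(C,d))
P=np.array([w2m(q) for q in cloud(C,d,np.ones(d.shape,bool))])*1000
Q=P[(abs(P[:,1])<12)&(P[:,2]>104)&(P[:,2]<119)&(P[:,0]>-62)&(P[:,0]<38)]; print(len(Q),capsule(Q,[-73.5,0,105],0,0))
im2,d2=arm.snapshot("scene")
for k in arm.pinpoint("wrist","blue_cap")[:1]+arm.pinpoint("wrist","blue_tube")[:1]: print(k,w2m(ray(C,k["centre"],.105)))
save("v7",np.hstack([cv2.resize(im2[190:290,160:260],(400,400)),cv2.resize(im,(400,400))]))
E
```

```text
(array([-69.78,  -0.28, 200.19]), np.float64(-0.025249864682489635), np.float64(0.013527406732184038))
(153, array([-56.96,  28.92, 136.87])) (array([-86.34, -77.33, -68.74]), np.float64(-99.12188428632523), np.float64(75.44834018577126))
3382 (array([-70.22,  -0.87, 104.91]), array([0.19, 0.15]), np.float64(0.3124873500555605))
{'centre': [283.4, 286.6], 'confidence': 0.68} [0.09 0.   0.1 ]
{'centre': [282.8, 192.9], 'confidence': 0.8} [ 0.01 -0.    0.1 ]
```

View pics/v7.png

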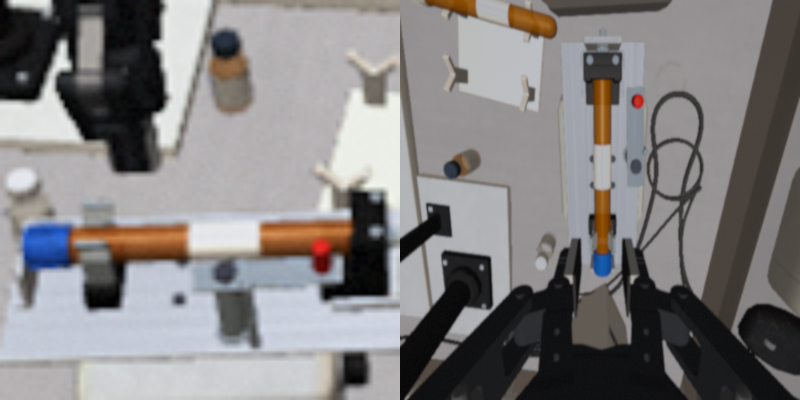

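Seen from both cameras, the tube lies level (0.2°) in the clip with the cap by the stop. Next is the keeper bar. The last joint has no CCW range left, so I'll turn the tool CW by 135°, straddle the knob, and follow its arc. First I'll measure the pivot.

```bash
python3 - <<'E'
from knob import *
np.set_printoptions(precision=1,suppress=True)
C=cam("wrist"); im,d=arm.snapshot("wrist")
P=np.array([w2m(q) for q in cloud(C,d,np.ones(d.shape,bool))])*1000
s=P[(P[:,2]>115.5)&(P[:,2]<126)&(P[:,1]>17)&(P[:,1]<48)&(P[:,0]>-80)&(P[:,0]<10)]
r=cv2.minAreaRect(s[:,:2].astype(np.float32)); print("strip",len(s),r,np.percentile(s[:,2],[5,50,95]))
for px in ((330,175),(328,175),(332,177)): print(w2m(ray(C,px,.122))*1000)
print(red(C,im,d)); print(arm.sense()["joint_positions"],rpose()[0])
E
```

```text
strip 2407 ((-30.65064239501953, 32.11516189575195), (70.0971908569336, 19.16437530517578), 2.746368408203125) [118.7 119.9 123.7]
[-18.4  32.7 122. ]
[-18.4  31.4 122. ]
[-17.1  34.1 122. ]
(162, array([-57. ,  29.1, 136.9]))
[ 0.2  0.5  1.4 -0.   1.3 -2. ] [0.6 0.2 0.1]
```

Call:
{"fn": "move_arm", "kwargs": {
  "linear": [
    [-4,-3,0],
    [-8,-6,0],
    [-8,-6,0],
    [-8,-6,0],
    [-8,-4,0]
  ],
  "turn": [
    [0,0,-0.12],
    [0,0,-0.12],
    [0,0,-0.12],
    [0,0,-0.12],
    [0,0,-0.12]
  ]
}}

```text
time: 14.82
tcp_pos: [0.5928, 0.1847, 0.1327]
orientation: [-0.008, -0.016, 1.0, 0.0]
force: [0.7, 0.0, 0.8]
finger_gap: 0.0299
finger_force: 0.0
```

Call:
{"fn": "move_arm", "kwargs": {
  "linear": [
    [-8,-2,0],
    [-8,-2,0],
    [-8,0,0],
    [-8,0,0],
    [-5,0,0]
  ],
  "turn": [
    [0,0,-0.12],
    [0,0,-0.12],
    [0,0,-0.12],
    [0,0,-0.12],
    [0,0,-0.12]
  ]
}}

```text
time: 15.23
tcp_pos: [0.5552, 0.1812, 0.1328]
orientation: [-0.007, 0.28, 0.96, 0.002]
force: [-0.7, 0.2, -0.7]
finger_gap: 0.0296
finger_force: 0.0
```

Call:
{"fn": "move_arm", "kwargs": {
  "linear": [
    [0,0,0],
    [0,0,0],
    [0,0,0],
    [0,0,0],
    [0,0,0]
  ],
  "turn": [
    [0,0,-0.12],
    [0,0,-0.12],
    [0,0,-0.12],
    [0,0,-0.12],
    [0,0,-0.12]
  ]
}}

```text
time: 15.65
tcp_pos: [0.5561, 0.1813, 0.1328]
orientation: [-0.006, 0.551, 0.834, 0.003]
force: [0.0, -0.4, -0.3]
finger_gap: 0.0302
finger_force: 0.0
```

Call:
{"fn": "move_arm", "kwargs": {
  "linear": [
    [0,0,0],
    [0,0,0],
    [0,0,0],
    [0,0,0],
    [0,0,0]
  ],
  "turn": [
    [0,0,-0.12],
    [0,0,-0.12],
    [0,0,-0.12],
    [0,0,-0.12],
    [0,0,-0.08]
  ]
}}

```text
time: 16.07
tcp_pos: [0.5561, 0.1812, 0.1328]
orientation: [-0.004, 0.76, 0.65, 0.004]
force: [0.3, -0.9, -0.5]
finger_gap: 0.0299
finger_force: 0.0
```

```bash
python3 - <<'E'
from knob import *
np.set_printoptions(precision=1,suppress=True)
p,r=rpose(); print("tcp mixer",w2m(p)*1000,"tool y",np.degrees(np.arctan2(*r.as_matrix()[1::-1,1])-MY),r.as_matrix()[:,2])
k=m2w(np.array([-.0569,.0292,.083])); print("to knob",(k-p)*1000, arm.sense()["joint_positions"])
C=cam("wrist"); im,d=arm.snapshot("wrist"); print(red(C,im,d))
E
```

```text
tcp mixer [-57.7  21.9 132.8] tool y -45.51678734374668 [ 0.  0. -1.]
to knob [ -3.7   6.3 -49.8] [0.2 0.3 1.6 0.  1.2 0.3]
(140, array([-56.7,  29.8, 137. ]))
```

Call:
{"fn": "move_arm", "kwargs": {
  "linear": [
    [-2,3.2,0],
    [-1.7,3.1,-12],
    [0,0,-15],
    [0,0,-12],
    [0,0,0]
  ],
  "turn": [
    [0,0,0],
    [0,0,0],
    [0,0,0],
    [0,0,0],
    [0,0,0]
  ]
}}

```text
time: 16.53
tcp_pos: [0.5508, 0.1875, 0.0923]
orientation: [-0.005, 0.758, 0.653, 0.002]
force: [0.0, 0.1, -0.7]
finger_gap: 0.0299
finger_force: 0.0
```

```bash
python3 - <<'E'
from knob import *
np.set_printoptions(precision=1,suppress=True)
p,r=rpose(); print("tcp mixer",w2m(p)*1000)
C=cam("wrist"); im,d=arm.snapshot("wrist"); print(red(C,im,d))
im2,d2=arm.snapshot("scene"); save("v8",np.hstack([cv2.resize(im2[180:280,190:290],(400,400)),cv2.resize(im,(400,400))]))
E
```

```text
tcp mixer [-58.2  30.1  92.3]
(212, array([-56.5,  29.9, 136.9]))
```

View pics/v8.png

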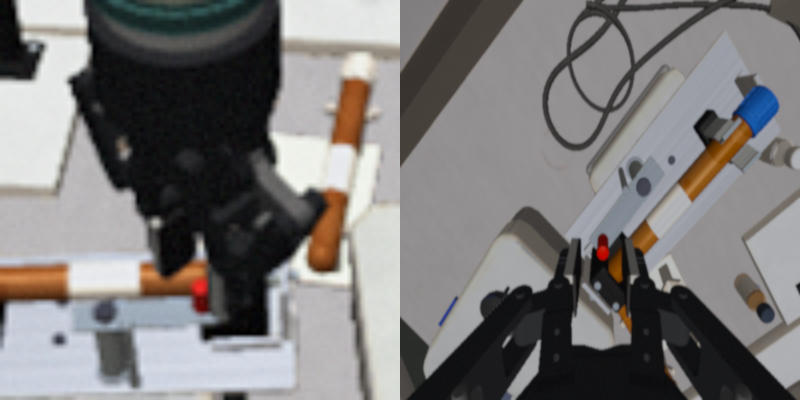

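The fingers stand on either side of the red knob (602,248 in the right half). I'll lower 10 mm and close loosely.

Call:
{"fn": "move_arm", "kwargs": {
  "linear": [
    [0.5,0.4,-3],
    [0.5,0.4,-4],
    [0,0,-3],
    [0,0,0]
  ],
  "turn": [
    [0,0,0],
    [0,0,0],
    [0,0,0],
    [0,0,0]
  ]
}}

```text
time: 16.97
tcp_pos: [0.5542, 0.1885, 0.085]
orientation: [-0.003, 0.758, 0.652, 0.005]
force: [-0.0, 0.4, -0.5]
finger_gap: 0.03
finger_force: 0.0
```

Call:
{"fn": "move_arm", "kwargs": {
  "linear": [
    [0,0,0],
    [0,0,0],
    [0,0,0]
  ],
  "turn": [
    [0,0,0],
    [0,0,0],
    [0,0,0]
  ],
  "claw": 0.15
}}

```text
time: 17.22
tcp_pos: [0.5542, 0.1886, 0.0855]
orientation: [-0.003, 0.758, 0.652, 0.005]
force: [0.3, -0.2, -0.4]
finger_gap: 0.0124
finger_force: 0.4
```

```bash
python3 - <<'E'
from knob import *
np.set_printoptions(precision=1,suppress=True)
p,r=rpose(); t=w2m(p)*1000; print("tcp mixer",t)
C=cam("wrist"); im,d=arm.snapshot("wrist"); print(red(C,im,d)); prev=m2w(t/1000)*1000
for px in (-16,-12.5):
    c=np.array([px,32]); a0=np.arctan2(-(t[0]-px),-(t[1]-32)); print("a0",a0,np.hypot(t[0]-px,t[1]-32)); q=t[:2]; 
    for a in np.linspace(a0,-.03,9)[1:]:
        n=c+45*np.array([-np.sin(a),-np.cos(a)]); w=m2w([*(n/1000),0])*1000; print(a.round(2),(w-prev)[:2]); prev=w
    prev=m2w(t/1000)*1000
E
```

```text
tcp mixer [-54.9  28.9  85.5]
(229, array([-56.5,  30. , 136.9]))
a0 1.4923868264118718 38.9850756737766
1.3 [ 1.7 -9.8]
1.11 [ 7.2 -4.6]
0.92 [ 7.9 -3.2]
0.73 [ 8.4 -1.6]
0.54 [8.6 0. ]
0.35 [8.4 1.6]
0.16 [7.9 3.2]
-0.03 [7.2 4.6]
a0 1.4988412749419198 42.4752068513547
1.31 [ 4.3 -7.6]
1.12 [ 7.2 -4.7]
0.93 [ 8.  -3.2]
0.73 [ 8.4 -1.6]
0.54 [ 8.6 -0. ]
0.35 [8.4 1.6]
0.16 [8.  3.2]
-0.03 [7.2 4.7]
```

Call:
{"fn": "move_arm", "kwargs": {
  "linear": [
    [2.5,-4,0],
    [3,-4,0],
    [3.6,-2.4,0],
    [3.6,-2.3,0],
    [4,-1.6,0]
  ],
  "turn": [
    [0,0,0],
    [0,0,0],
    [0,0,0],
    [0,0,0],
    [0,0,0]
  ]
}}

```text
time: 17.68
tcp_pos: [0.5712, 0.1733, 0.0853]
orientation: [-0.003, 0.758, 0.652, 0.004]
force: [-1.8, -0.5, -0.1]
finger_gap: 0.0133
finger_force: 0.9
```

```bash
python3 - <<'E'
from knob import *
np.set_printoptions(precision=1,suppress=True)
p,r=rpose(); print("tcp mixer",w2m(p)*1000,arm.sense()["force"])
C=cam("wrist"); im,d=arm.snapshot("wrist"); print(red(C,im,d))
E
```

```text
tcp mixer [-50.3   6.6  85.3] [-1.8 -0.5 -0.1]
(210, array([-50.2,   9.3, 136.9]))
```

The knob is following. The two knob positions put the arc's centre at (−11.6, 32) in my measured frame, radius 45. I'll continue round.

```bash
python3 - <<'E'
from knob import *
np.set_printoptions(precision=1,suppress=True)
p,r=rpose(); prev=p*1000
for a in np.linspace(.99,-.04,9)[1:]:
    w=m2w([(-11.6-45*np.sin(a))/1000,(32-45*np.cos(a))/1000,0])*1000; print(a.round(2),(w-prev)[:2]); prev=w
E
```

```text
0.86 [ 4.7 -0.3]
0.73 [ 5.7 -0.9]
0.6 [ 5.8 -0.2]
0.48 [5.8 0.6]
0.35 [5.6 1.3]
0.22 [5.4 2. ]
0.09 [5.1 2.7]
-0.04 [4.7 3.3]
```

Call:
{"fn": "move_arm", "kwargs": {
  "linear": [
    [4.7,-0.3,0],
    [5.7,-0.9,0],
    [5.8,-0.2,0],
    [5.8,0.6,0],
    [5.6,1.3,0]
  ],
  "turn": [
    [0,0,0],
    [0,0,0],
    [0,0,0],
    [0,0,0],
    [0,0,0]
  ]
}}

```text
time: 18.15
tcp_pos: [0.5998, 0.1749, 0.0854]
orientation: [-0.003, 0.758, 0.652, 0.005]
force: [-1.8, -1.4, -0.2]
finger_gap: 0.0128
finger_force: 0.5
```

Call:
{"fn": "move_arm", "kwargs": {
  "linear": [
    [5.4,2,0],
    [5.1,2.7,0],
    [3.5,2.4,0],
    [2.5,1.8,0],
    [0,0,0]
  ],
  "turn": [
    [0,0,0],
    [0,0,0],
    [0,0,0],
    [0,0,0],
    [0,0,0]
  ]
}}

```text
time: 18.57
tcp_pos: [0.6162, 0.1844, 0.0854]
orientation: [-0.003, 0.758, 0.652, 0.006]
force: [-0.1, -0.6, -0.5]
finger_gap: 0.013
finger_force: 0.0
```

```bash
python3 - <<'E'
from knob import *
np.set_printoptions(precision=1,suppress=True)
p,r=rpose(); print("tcp mixer",w2m(p)*1000,R.from_euler("z",-MY).apply(arm.sense()["force"]))
C=cam("wrist"); im,d=arm.snapshot("wrist"); print(red(C,im,d))
E
```

```text
tcp mixer [ -7.5 -11.4  85.4] [-0.4 -0.4 -0.5]
(193, array([-11.2, -12.6, 137. ]))
```

Call:
{"fn": "move_arm", "kwargs": {
  "linear": [
    [1.6,1.2,0],
    [1.6,1.2,0],
    [0.8,0.6,0],
    [0,0,0]
  ],
  "turn": [
    [0,0,0],
    [0,0,0],
    [0,0,0],
    [0,0,0]
  ]
}}

```text
time: 18.95
tcp_pos: [0.6167, 0.186, 0.085]
orientation: [-0.004, 0.758, 0.652, 0.003]
force: [-4.9, -2.6, 2.1]
finger_gap: 0.0128
finger_force: 2.4
```

```bash
python3 - <<'E'
from knob import *
np.set_printoptions(precision=1,suppress=True)
p,r=rpose(); print("tcp mixer",w2m(p)*1000,R.from_euler("z",-MY).apply(arm.sense()["force"]))
C=cam("wrist"); im,d=arm.snapshot("wrist"); print(red(C,im,d))
E
```

```text
tcp mixer [ -6.2 -10.4  85. ] [-5.5  0.8  2.1]
(195, array([-11.1, -12.5, 136.9]))
```

5.5 N and the knob no longer moves, so the bar is at its end stop. I'll ease back, open and lift away.

Call:
{"fn": "move_arm", "kwargs": {
  "linear": [
    [-1.6,-1.2,0],
    [-1.6,-1.2,0],
    [0,0,0]
  ],
  "turn": [
    [0,0,0],
    [0,0,0],
    [0,0,0]
  ]
}}

```text
time: 19.25
tcp_pos: [0.6164, 0.1844, 0.0856]
orientation: [-0.003, 0.758, 0.652, 0.006]
force: [-0.7, -0.8, -1.2]
finger_gap: 0.0127
finger_force: 0.5
```

Call:
{"fn": "move_arm", "kwargs": {
  "linear": [
    [0,0,0],
    [0,0,0],
    [0,0,5],
    [0,0,15],
    [0,0,30]
  ],
  "turn": [
    [0,0,0],
    [0,0,0],
    [0,0,0],
    [0,0,0],
    [0,0,0]
  ],
  "claw": 0.3
}}

```text
time: 19.67
tcp_pos: [0.6138, 0.1838, 0.1326]
orientation: [-0.005, 0.758, 0.652, 0.002]
force: [0.1, 0.2, -0.4]
finger_gap: 0.0255
finger_force: 0.0
```

Call:
{"fn": "move_arm", "kwargs": {
  "linear": [
    [0,0,30],
    [-10,0,30],
    [-10,0,10],
    [0,0,0]
  ],
  "turn": [
    [0,0,0],
    [0,0,0],
    [0,0,0],
    [0,0,0]
  ]
}}

```text
time: 20.0
tcp_pos: [0.5966, 0.1848, 0.2096]
orientation: [-0.002, 0.758, 0.652, 0.008]
force: [-0.3, -0.7, 0.5]
finger_gap: 0.0255
finger_force: 0.0
```

```bash
python3 - <<'E'
from knob import *
np.set_printoptions(precision=2,suppress=True)
print(rpose()[0],arm.sense()["force"]); C=cam("wrist"); im,d=arm.snapshot("wrist"); print(red(C,im,d),pl(C,d))
P=np.array([w2m(q) for q in cloud(C,d,np.ones(d.shape,bool))])*1000
Q=P[(abs(P[:,1])<12)&(P[:,2]>106)&(P[:,2]<115.5)&(((P[:,0]>-62)&(P[:,0]<-24))|((P[:,0]>3)&(P[:,0]<38)))]; print(len(Q),capsule(Q,[-73.5,0,105],0,0))
hsv=cv2.cvtColor(im,cv2.COLOR_RGB2HSV); m=cv2.inRange(hsv,(100,120,60),(125,255,255))>0
B=np.array([w2m(q) for q in cloud(C,d,m)])*1000; B=B[(abs(B[:,1])<15)&(B[:,2]>90)]; print("cap",len(B),np.percentile(B,[1,50,99],axis=0))
E
```

```text
[0.6  0.18 0.21] [-0.26 -0.71  0.45]
(62, array([-11.72, -12.56, 137.09])) (array([-86.88, -77.73, -69.21]), np.float64(-100.23410822459188), np.float64(75.65526894991915))
1339 (array([-60.23,  -0.91, 105.11]), array([0.19, 0.15]), np.float64(0.33794969595098756))
cap 531 [[ 65.24  -8.85 106.21]
 [ 75.52   1.75 114.57]
 [ 85.39  10.03 117.32]]
```

The tube is level (0.2°), the cap is at the stop, the bar is closed and the arm is clear. Handing in.

```bash
python3 -c "
from station import arm
print(arm.close_job())"
```

```text
the job is handed in; nothing more can be done
None
```

The blue-capped tube is snapped into the holder, level to 0.2° with its cap at the stop. The keeper bar is across it at its end stop, and I handed the job in at about 20 s with the arm clear; hand-in returned no verdict.

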